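Pop the rice cooker's lid and stand it fully open

ROBOT

A 6-joint arm with a two-finger parallel gripper is mounted at the origin on the work surface. World frame = base frame: x ahead of the robot, y to its left, z up, the work surface at z = 0. Lengths are in mm, angles in degrees, forces in N, time in s.
With the tool pointing down it reaches from about 300 to 850 mm from the base axis. Payload 4.2 kg.
Tool frame: the origin (TCP) lies at the very end of the fingers, on their centre line; the grasp point (between the pads) lies 19 mm behind it; z points along the fingers, y is the line along which they close (so a half turn about z gives the same grasp; the last joint's range is limited). The gripper opens to 91 mm and grips with 3 to 60 N. Pads are 32 mm wide; open, the fingers measure 118 mm over their backs; the gripper's body (76 mm by 178 mm) begins 60 mm behind the grasp point.
Start: joints at [-75.287, 18.312, 89.639, -0, 72.044, -1.146], TCP at [157.138, -553.128, 213.976] pointing down, gripper open.
Joint ranges: [-177.97, 177.97], [-48.28, 115.42], [12.27, 149.76], [-77.06, 257.06], [2.81, 150.46], [-146.56, 146.56]. Speed limits (degrees/s): [147.25, 147.25, 180, 180, 180, 180].

INTERFACE

Orientations are given as [roll, pitch, yaw] about the fixed x, y, z axes, in that order (R = Rz(yaw) Ry(pitch) Rx(roll)).
In Python, from workcell import * gives the robot as it stands.
- The arm moves only by the tool move_arm, never from a script. Its argument "motion" is a list of rows, each a list of 3 entries, a list of its own where there are three numbers: the finger opening in mm, from 0 to 91.2, then the shift along the world's x, y, z in units of 25 mm (1.0 is 25 mm), then the turn, a rotation vector about the world's x, y, z in units of 4 degrees (1.0 is 4 degrees). In form: [[grip, [x, y, z], [ax, ay, az]], ...]. A call has 1 to 20 rows; each row shifts and turns the commanded pose from where the row before left it; what a row does not reach is not made up. A row lasts 1/12 s, in which the tool goes at most 41.7 mm and 7.16 degrees, less where a joint would pass 70% of its speed; a pose out of reach is approached as far as the arm can. A call with a number of a shift or a turn outside -1 to 1 is refused whole. A call with a gripper value outside its range is refused whole. The fingers move at their own pace and stop on an object; "grip_force" is the grip in N (left out, the last holds). Time passes only in rows, so rows that do not move let the fingers close. It gives the time, the measured TCP pose, the force, the opening and the grip force at its end, in the units of the state.
- state(): the state, without advancing time (a new reading comes with each control period).
- grab_frame(name): name is "scene" or "side" or "wrist"; returns the picture (400x640x3 uint8, blue, green, red); there is no depth.
- camera_info(name): a dict with "fx", "fy", "cx", "cy" (pixels), "rvec" (rotation vector, rad) and "tvec" (3), from world to camera coordinates, as OpenCV has them. Camera axes: x right, y down, z forward; pixel columns grow to the right and rows downward; lengths in mm; the calibration is good to about 2 mm. A picture is of the moment at which its call begins: read the wrist's pose just before it. camera_info takes no time and is no camera call; for the wrist camera it gives the pose at the moment of the call.
- job_done(): hands the job in; it is judged then, once.
The state is a dict: "time_s": time; "qpos": joint angles; "qvel": joint speeds; "effort": joint torques, N m; "ee_pos": TCP position; "ee_rot": TCP orientation; "force": force on the tool from outside, world axes, zero at the start; "torque": the same for the moment, N m; "gripper_width": finger opening in mm; "gripper_force": force on a finger pad.
Only numpy, scipy, OpenCV 4.12 (cv2) and the standard library are available. Lean on these libraries where they do the work, as an engineer would, in place of code of your own. Each camera call takes 0.05 s, during which the arm holds its last target. There are 200 camera calls.

TASK

Open the rice cooker for serving: press the wide rectangular lid release key in the middle of the ledge at its front, so that the sprung lid pops up. Then steady the lid with the closed fingers and ease it gently back until it stands fully open against its stop, and leave it standing there. Do not press the small round start button on the same ledge.

Things in the scene. Friction and masses are not known exactly. Their poses are not given: they have to be found in the camera images.
- cooker: Fixed white rice cooker, 250 deep (x), 200 wide (y), 153 high with lid shut. Origin: under its middle, at counter level; x points from its front (robot side) to its back, y left, z up. A 45 mm deep ledge, top 115 mm up, runs along its front, ahead of the lid. Lid hinge: a line along y at x = +105, z = 117 mm. Shut lid: x from -73 to +105 mm.
- key_top (a point): Centre of the top of the lid release key: a grey rectangular push button, 36 (x) by 50 mm (y), in the middle of the ledge, top at rest 124 mm above the counter (9 above the ledge). Pressed straight down, 3 mm frees the lid and 5 mm is fully down, at about 4 N; it springs back. From 21 mm behind this point the latch stands 6.5 mm higher; the shut lid's front is 38 mm behind. Axes as the cooker's.
- lid (a joint): Lid angle, rad: 0 latched shut, 1.75 fully open on its stop (10 degrees past upright). White slab 178 long, 196 wide, 34 mm thick, hinged at its lower rear edge; its front swings up. Freed, it springs up to about 0.95 rad (0.5 or more, rising on as the gripper leaves if that is in its way); friction then holds it where left; under 2 N pushes it back. No slamming: under 2.5 rad/s past 1.4 rad.
- lid_lip (a point): Tip of the catch lip, which sticks out 10 mm from the middle of the lid's front edge (40 mm wide, 5 thick, level with the lid's underside). Moves with the lid: 188 mm from the hinge line; 119 mm above the counter when shut, about 300 when fully open. Once popped up, downward fingers in front of it with their tips 30 mm below it can push the lid back by lip or underside.
- start_button (a joint): Travel of the round start button, m: 0 up, 0.004 pressed. Grey, 20 mm across, on the same ledge 70 mm to the cooker's +y side of the release key, top 6 mm above the ledge. Leave it alone.

How it is judged (in metres and radians):
On the way, in this order (a step that is already met when the one before it is completed fails the run):
1. the release key is pressed and the lid has popped up by itself, still short of upright (value of joint lid between 0.45 and 1.4 rad), for 0.2 s.
2. the fingers meet the popped lid to steady it and guide it back (contact force between the fingers and lid above 0.1 N and value of joint lid above 0.6 rad), for 0.1 s.
At the end, for the whole second after the job is handed in: The lid stands fully open, at 1.57 rad or more (within 10 degrees of its stop), and is at rest (value of joint lid above 1.57 rad and velocity of joint lid between -0.1 and 0.1 rad/s); the robot touches nothing.
It fails at once if the lid is slammed: it turns faster than 2.5 rad/s past 1.4 rad (value of joint lid above 1.4 rad and velocity of joint lid above 2.5 rad/s).
It fails at once if the start button is pressed (value of joint start_button above 0.0025 m).
It also fails if it takes over 37 s, if anything falls off the work surface, if the arm or the gripper's body presses on something with over 40 N, if the wrist force passes 120 N, or if a joint passes its speed limit or range.

## Working session

There is one attempt and no reset: what is moved stays moved. The work goes in short steps, Python scripts to look and compute and a tool call to move; the robot and the scene stay as the last step left them, time stands still between calls to the robot, and variables do not carry over. Pictures are saved under pics/ and viewed, at most 10 in all, crops included, and the job is handed in when it is done.

Besides the shell and the picture viewer there is one more tool, called after "Emit:" as name(argument=value, ...), one argument or row to a line, values as JSON. move_arm: Moves the arm, as the interface text tells. Shifts and turns lie within -1 to 1; 1 stands for 25 mm of shift or 4 degrees of turn. Its arguments: {"type":"object","properties":{"motion":{"type":"array","items":{"type":"array"}},"grip_force":{"type":"number"}},"required":["motion"]}

```bash
mkdir -p pics; python3 - <<'E'
from workcell import *
import cv2
for n in("scene","side"):
    cv2.imwrite(f"pics/{n}0.png",grab_frame(n)); print(n,camera_info(n))
print(state())
E
```

```text
scene {'fx': 375.0561592220963, 'fy': 375.0561592220963, 'cx': 316.58406449549375, 'cy': 203.31765194682032, 'rvec': array([ 2.36604568,  1.12968139, -0.32237666]), 'tvec': array([-393.40192199, -271.3682626 ,  949.70329501])}
side {'fx': 405.0590583351878, 'fy': 405.0590583351878, 'cx': 319.3757273951147, 'cy': 202.7017234302189, 'rvec': array([ 0.83894314, -2.43077334,  1.21397762]), 'tvec': array([475.65117504, 252.94121387, 485.58012855])}
{'time_s': 0.1, 'qpos': array([-7.52866106e+01,  1.83488691e+01,  8.96968752e+01,  2.99797790e-04,
        7.20431721e+01, -1.14275866e+00]), 'qvel': array([-0.01492692, -0.11360574, -0.18648687,  0.01763176,  0.12250981,
       -0.08381134]), 'effort': array([-3.74493120e-04, -4.13332593e+01, -2.32509434e+01,  7.28611811e-02,
        4.22516721e-02, -6.02580599e-05]), 'ee_pos': array([ 157.02819815, -552.70149911,  213.21262701]), 'ee_rot': array([-1.79911107e+02, -2.05830581e-03,  1.58560539e+01]), 'force': array([-0.0322516 , -0.50534864,  0.05500887]), 'torque': array([ 0.01993321, -0.05974962, -0.01948568]), 'gripper_force': 0.0, 'gripper_width': 91.00553699971489}
```

View pics/scene0.png

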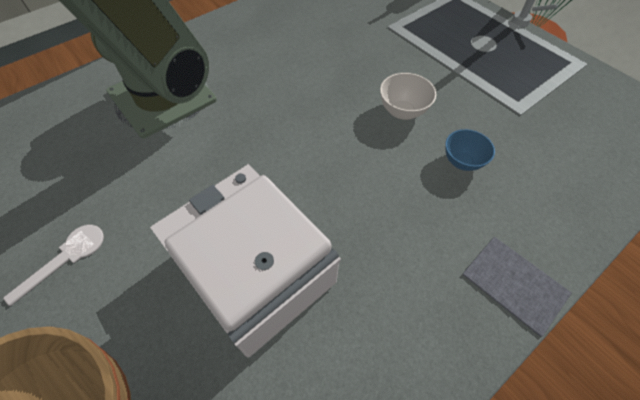

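View pics/side0.png

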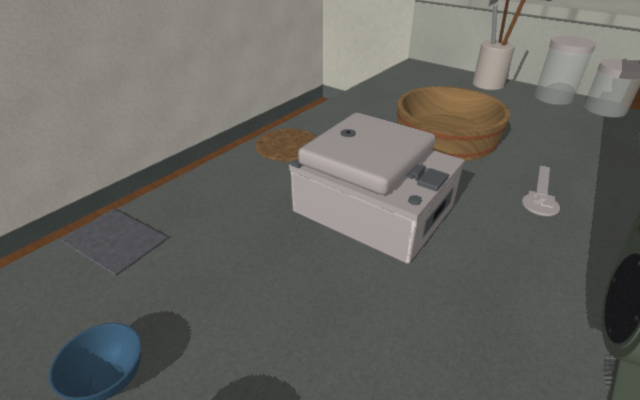

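The scene view shows the key at about (207,200), the start button at (240,179), and the ledge front edge from (152,228) to (250,166). In the side view the key is at (432,180), the button at (414,200), and the latch at (415,172).

```bash
cat > h.py <<'E'
from workcell import *
import cv2, numpy as np
def ray(n,uv):
    c=camera_info(n);R=cv2.Rodrigues(c["rvec"])[0];o=-R.T@c["tvec"]
    return o,R.T@np.array([(uv[0]-c["cx"])/c["fx"],(uv[1]-c["cy"])/c["fy"],1])
def onplane(n,uv,z):
    o,d=ray(n,uv);return o+d*(z-o[2])/d[2]
def blobs(img,box,thr):
    x0,y0,x1,y1=box;g=cv2.cvtColor(img,6)[y0:y1,x0:x1]
    k,l,s,c=cv2.connectedComponentsWithStats((g<thr).astype(np.uint8))
    return [(s[i,4],c[i]+[x0,y0],s[i,:4]+[x0,y0,0,0]) for i in range(1,k) if s[i,4]>15]
E
python3 - <<'E'
from h import *
s=cv2.imread("pics/scene0.png");d=cv2.imread("pics/side0.png")
print("scene");
for a,c,b in blobs(s,(186,170,250,216),150): print(a,c,b,onplane("scene",c,124)[:2],onplane("scene",c,121)[:2])
print("side")
for a,c,b in blobs(d,(404,160,452,208),130): print(a,c,b,onplane("side",c,124)[:2],onplane("side",c,121)[:2])
for uv in[(152,228),(250,166)]: print(onplane("scene",uv,115))
a=cv2.resize(s[150:250,140:290],None,fx=4,fy=4,interpolation=2)
b=cv2.resize(d[140:230,380:480],None,fx=4,fy=4,interpolation=2)
o=np.zeros((400,800,3),np.uint8);o[:,:400]=a[:,:400];o[:360,400:]=b
cv2.imwrite("pics/c.png",o)
E
```

```text
scene
1526 [203.80537353 189.36631717] [186 170  52  46] [410.52355284 -77.3983692 ] [408.26856699 -76.97399104]
118 [239.1440678  178.94067797] [233 173  13  12] [430.29389344 -17.69214092] [428.14880136 -16.93588472]
side
1357 [430.83861459 182.37288136] [404 160  48  48] [423.95455646 -65.46563854] [425.55776201 -69.860257  ]
127 [414.62992126 199.72440945] [408 195  15  11] [422.36311051  -6.09090655] [423.95347238 -10.00634449]
[ 417.42751638 -181.69668476  115.        ]
[411.74033122  15.9159974  115.        ]
```

View pics/c.png

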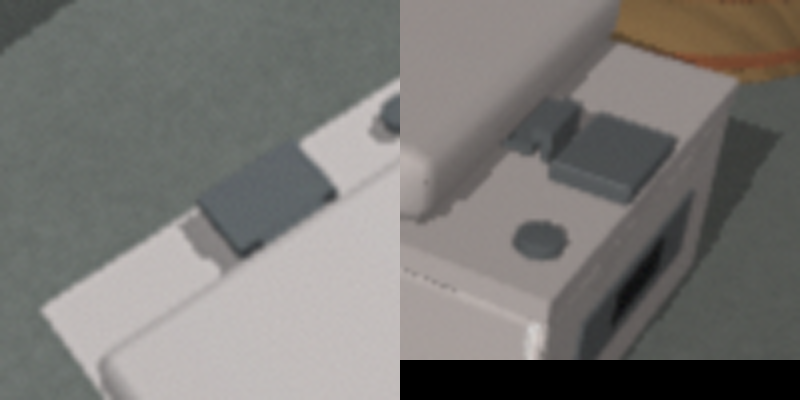

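```bash
python3 - <<'E'
from h import *
for n,P in(("scene",[(189.5,200.75),(213.25,185),(223.25,197.5),(200.8,211.8)]),("side",[(418.75,182),(431.25,168),(449.25,177),(436.25,188)])):
    Q=np.array([onplane(n,p,124)[:2] for p in P]);print(n,Q.round(1).tolist(),Q.mean(0))
A=[ray("scene",(206.6,198.7)),ray("side",(433.9,178.8))]
(o,d),(p,e)=A;t=np.linalg.lstsq(np.c_[d,-e],p-o,rcond=None)[0];print(o+d*t[0],p+e*t[1])
# rear lower lid/other edges for yaw
c=camera_info("wrist");R=cv2.Rodrigues(c["rvec"])[0];print(-R.T@c["tvec"],R)
E
```

```text
scene [[415.7, -108.1], [412.8, -59.9], [446.1, -60.0], [447.0, -104.1]] [430.41098101 -83.04012076]
side [[440.1, -54.3], [443.1, -106.7], [406.9, -99.0], [409.9, -55.9]] [424.99560071 -78.9894599 ]
[427.46028234 -82.8590176  119.93908352] [426.54293577 -83.56327236 120.50308904]
[ 223.71163152 -533.20253975  384.04212347] [[ 0.27386469 -0.9617666  -0.0017738 ]
 [-0.93214005 -0.26588183  0.24580841]
 [-0.23688194 -0.06566482 -0.96931681]]
```

Emit:
move_arm(
  motion=[
    [0,[0.53,0.94,-0.1],[0,0,-0.18]],
    [0,[0.53,0.94,-0.1],[0,0,-0.18]],
    [0,[0.53,0.94,-0.1],[0,0,-0.18]],
    [0,[0.53,0.94,-0.1],[0,0,-0.18]],
    [0,[0.53,0.94,-0.1],[0,0,-0.18]],
    [0,[0.53,0.94,-0.1],[0,0,-0.18]],
    [0,[0.53,0.94,-0.1],[0,0,-0.18]],
    [0,[0.53,0.94,-0.1],[0,0,-0.18]],
    [0,[0.53,0.94,-0.1],[0,0,-0.18]],
    [0,[0.53,0.94,-0.1],[0,0,-0.18]],
    [0,[0.53,0.94,-0.1],[0,0,-0.18]],
    [0,[0.53,0.94,-0.1],[0,0,-0.18]],
    [0,[0.53,0.94,-0.1],[0,0,-0.18]],
    [0,[0.53,0.94,-0.1],[0,0,-0.18]],
    [0,[0.53,0.94,-0.1],[0,0,-0.18]],
    [0,[0.53,0.94,-0.1],[0,0,-0.18]],
    [0,[0.53,0.94,-0.1],[0,0,-0.18]],
    [0,[0.53,0.94,-0.1],[0,0,-0.18]],
    [0,[0.53,0.94,-0.1],[0,0,-0.18]],
    [0,[0.53,0.94,-0.1],[0,0,-0.18]],
  ],
)

```text
time_s: 1.77
ee_pos: [422.3, -81.8, 163.6]
ee_rot: [180.0, 0.0, 1.4]
force: [0.1, 0.3, -1.0]
gripper_width: 0.5
gripper_force: 0.0
```

```bash
python3 - <<'E'
from h import *
s=state();print(s["time_s"],s["ee_pos"],s["ee_rot"],s["gripper_width"])
w=grab_frame("wrist");d=grab_frame("side")
o=np.zeros((600,800,3),np.uint8);o[:400,:640]=w;o[400:,:200]=d[100:300,380:580];o[400:,240:640]=cv2.resize(d[140:240,360:560],None,fx=2,fy=2)
cv2.imwrite("pics/w1.png",o)
c=camera_info("wrist");p=np.array([[428,-82,124],[410,-82,124],[446,-82,124],[428,-57,124],[428,-107,124]],float)
print(cv2.projectPoints(p,c["rvec"],c["tvec"],np.array([[c["fx"],0,c["cx"]],[0,c["fy"],c["cy"]],[0,0,1]]),None)[0].reshape(-1,2))
E
```

```text
1.7667 [422.31132613 -81.77464736 163.64888437] [1.79998531e+02 2.94053129e-02 1.43036380e+00] 0.46502080462618955
[[326.27617973 211.84316521]
 [325.36637098 238.41516496]
 [327.22345218 184.17699545]
 [286.91406155 210.69685935]
 [365.58333559 212.98787046]]
```

View pics/w1.png

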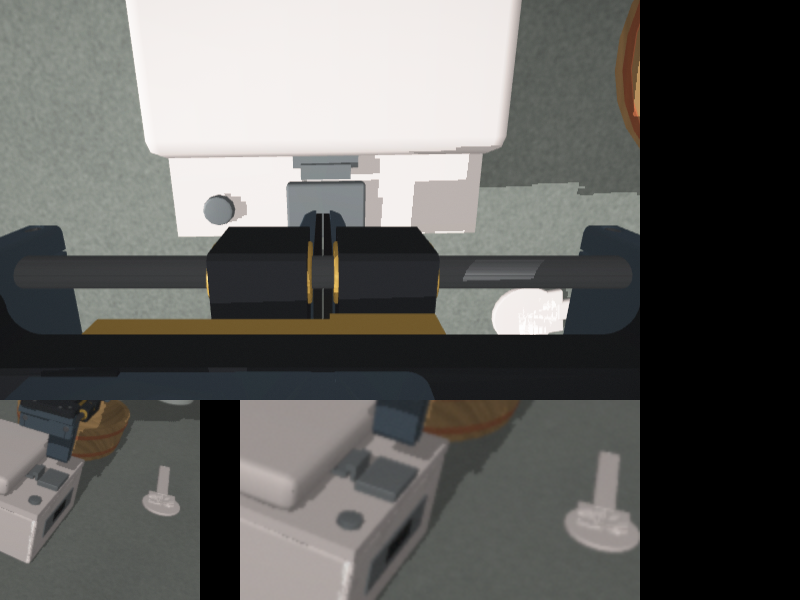

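The wrist view shows the key's rear edge at row 182, columns 287–365, matching the prediction. The fingers are over the key and in front of the latch (rows 155–180), so I'll press.

Emit:
move_arm(
  motion=[
    [0,[0,0,-0.6],[0,0,0]],
    [0,[0,0,-0.5],[0,0,0]],
    [0,[0,0,-0.2],[0,0,0]],
    [0,[0,0,-0.2],[0,0,0]],
    [0,[0,0,-0.1],[0,0,0]],
    [0,[0,0,-0.1],[0,0,0]],
    [0,[0,0,-0.1],[0,0,0]],
    [0,[0,0,0],[0,0,0]],
    [0,[0,0,0],[0,0,0]],
  ],
)

```text
time_s: 2.62
ee_pos: [421.9, -83.5, 119.4]
ee_rot: [180.0, 0.0, 1.5]
force: [-2.2, -1.0, 4.4]
gripper_width: 0.5
gripper_force: 1.9
```

```bash
python3 - <<'E'
from h import *
s=state();print(s["time_s"],s["ee_pos"],s["force"])
cv2.imwrite("pics/s2.png",grab_frame("side"))
E
```

```text
2.6167 [421.87690947 -83.45637763 119.40701164] [-2.22289189 -1.02533203  4.35197552]
```

View pics/s2.png

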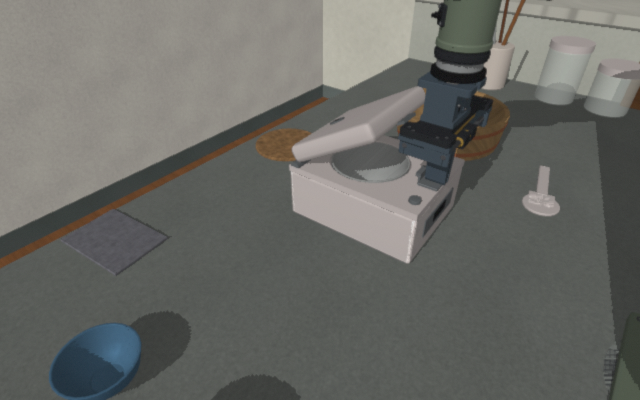

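The side view shows the lid popped up (front edge about (415,95)) against the gripper body. I'll back off so it can rise.

Emit:
move_arm(
  motion=[
    [0,[-0.4,0,0.4],[0,0,0]],
    [0,[-0.9,0,0.4],[0,0,0]],
    [0,[-0.9,0,0.3],[0,0,0]],
    [0,[-0.8,0,0.3],[0,0,0]],
    [0,[0,0,0],[0,0,0]],
    [0,[0,0,0],[0,0,0]],
    [0,[0,0,0],[0,0,0]],
    [0,[0,0,0],[0,0,0]],
  ],
)

```text
time_s: 3.33
ee_pos: [348.3, -83.2, 153.9]
ee_rot: [180.0, -0.0, 1.5]
force: [-0.4, -0.2, -0.5]
gripper_width: 0.7
gripper_force: 0.0
```

```bash
python3 - <<'E'
from h import *
s=state();print(s["time_s"],s["ee_pos"],s["force"])
cv2.imwrite("pics/s3.png",grab_frame("side"))
c=camera_info("side");K=np.array([[c["fx"],0,c["cx"]],[0,c["fy"],c["cy"]],[0,0,1]])
a=np.deg2rad(1.5)
for th in(0.6,0.7,0.8,.9,1.,1.1):
    x=105-178*np.cos(th)+108; z=117+178*np.sin(th)   # front lower edge, key frame (key x=-108)
    p=np.array([[428+x-y*a,-82+y+x*a,z] for y in(-98,98)],float)
    print(th,cv2.projectPoints(p,c["rvec"],c["tvec"],K,None)[0].reshape(-1,2).round().tolist())
E
```

```text
3.3333 [348.29377274 -83.23221266 153.85031252] [-0.35935522 -0.22206926 -0.53475004]
0.6 [[430.0, 96.0], [373.0, 138.0]]
0.7 [[425.0, 87.0], [367.0, 127.0]]
0.8 [[420.0, 78.0], [360.0, 117.0]]
0.9 [[414.0, 70.0], [353.0, 107.0]]
1.0 [[407.0, 62.0], [345.0, 98.0]]
1.1 [[400.0, 56.0], [336.0, 89.0]]
```

View pics/s3.png

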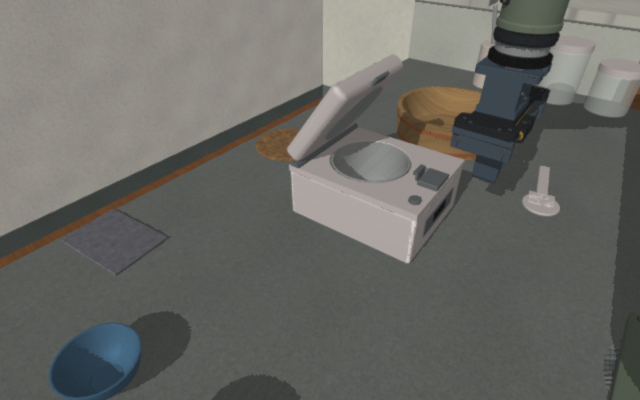

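The lid now stands at about 0.95 rad, with its front-lower corners at about (358,105) and (402,68). Next I bring the closed fingers up in front of the lip.

Emit:
move_arm(
  motion=[
    [0,[0.4,0,0.86],[0,0,0]],
    [0,[0.4,0,0.86],[0,0,0]],
    [0,[0.4,0,0.86],[0,0,0]],
    [0,[0.4,0,0.86],[0,0,0]],
    [0,[0.6,0,0],[0,0,0]],
    [0,[0.6,0,0],[0,0,0]],
    [0,[0.6,0.1,0],[0,0,0]],
    [0,[0.6,0.1,0],[0,0,0]],
    [0,[0.6,0,0],[0,0,0]],
    [0,[0.5,0,0],[0,0,0]],
    [0,[0.5,0,0],[0,0,0]],
    [0,[0.4,0,0],[0,0,0]],
    [0,[0.2,0,0],[0,0,0]],
    [0,[0.2,0,0],[0,0,0]],
    [0,[0.2,0,0],[0,0,0]],
    [0,[0.2,0,0],[0,0,0]],
    [0,[0.2,0,0],[0,0,0]],
    [0,[0.2,0,0],[0,0,0]],
  ],
)

```text
time_s: 4.88
ee_pos: [527.3, -78.1, 240.2]
ee_rot: [180.0, 0.0, 1.5]
force: [0.0, -0.5, -0.5]
gripper_width: 0.3
gripper_force: 0.2
```

```bash
python3 - <<'E'
from h import *
s=state();print(s["time_s"],s["ee_pos"],s["force"])
cv2.imwrite("pics/s4.png",grab_frame("side"))
E
```

```text
4.8833 [527.28011167 -78.13820953 240.19304451] [ 0.02952153 -0.54727871 -0.45405426]
```

View pics/s4.png

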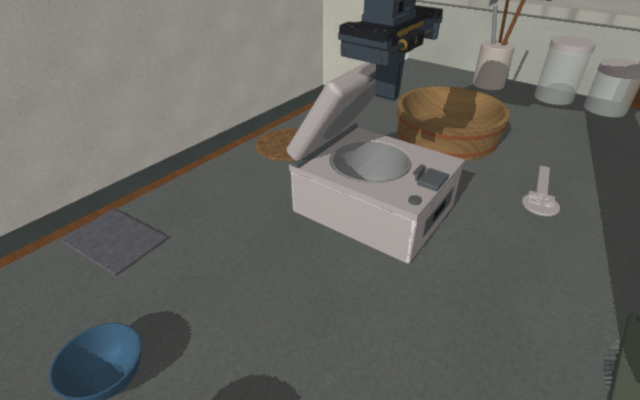

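The side view shows the fingers (tip about (388,97)) at the lip with the lid leaning on them. Pushing on slowly.

Emit:
move_arm(
  motion=[
    [0,[0.2,0,0],[0,0,0]],
    [0,[0.2,0,0],[0,0,0]],
    [0,[0.2,0,0],[0,0,0]],
    [0,[0.2,0,0],[0,0,0]],
    [0,[0.2,0,0],[0,0,0]],
    [0,[0.2,0,0],[0,0,0]],
    [0,[0.2,0,0],[0,0,0]],
    [0,[0.2,0,0],[0,0,0]],
    [0,[0.2,0,0],[0,0,0]],
    [0,[0.2,0,0],[0,0,0]],
    [0,[0.2,0,0],[0,0,0]],
    [0,[0.2,0,0],[0,0,0]],
    [0,[0.2,0,0],[0,0,0]],
    [0,[0.2,0,0],[0,0,0]],
    [0,[0.2,0,0],[0,0,0]],
    [0,[0.2,0,0],[0,0,0]],
    [0,[0.2,0,0],[0,0,0]],
    [0,[0.2,0,0],[0,0,0]],
    [0,[0.2,0,0],[0,0,0]],
    [0,[0.2,0,0],[0,0,0]],
  ],
)

```text
time_s: 6.6
ee_pos: [627.6, -78.1, 239.9]
ee_rot: [180.0, 0.0, 1.5]
force: [-0.6, 0.1, 0.2]
gripper_width: 0.2
gripper_force: 0.2
```

```bash
python3 - <<'E'
from h import *
s=state();print(s["time_s"],s["ee_pos"],s["force"])
cv2.imwrite("pics/s5.png",grab_frame("side"))
c=camera_info("side");K=np.array([[c["fx"],0,c["cx"]],[0,c["fy"],c["cy"]],[0,0,1]])
a=np.deg2rad(1.5)
for th in(1.3,1.4,1.5,1.57,1.65,1.75):
    x=105-178*np.cos(th)+108; z=117+178*np.sin(th)
    p=np.array([[428+x-y*a,-82+y+x*a,z] for y in(-98,98)],float)
    print(th,cv2.projectPoints(p,c["rvec"],c["tvec"],K,None)[0].reshape(-1,2).round().tolist())
E
```

```text
6.6 [627.59706895 -78.07302336 239.91214353] [-0.56059662  0.05957846  0.18230728]
1.3 [[384.0, 45.0], [318.0, 76.0]]
1.4 [[376.0, 41.0], [308.0, 71.0]]
1.5 [[367.0, 38.0], [299.0, 67.0]]
1.57 [[361.0, 37.0], [293.0, 65.0]]
1.65 [[355.0, 36.0], [285.0, 64.0]]
1.75 [[347.0, 36.0], [277.0, 63.0]]
```

View pics/s5.png

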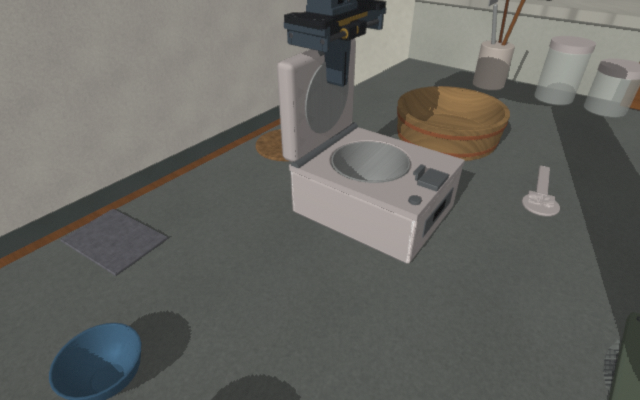

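The lid is about upright, with its near top corner at about (296,67), or about 1.55 rad. It needs about 18 mm more.

Emit:
move_arm(
  motion=[
    [0,[0.1,0,0],[0,0,0]],
    [0,[0.1,0,0],[0,0,0]],
    [0,[0.1,0,0],[0,0,0]],
    [0,[0.1,0,0],[0,0,0]],
    [0,[0.1,0,0],[0,0,0]],
    [0,[0.1,0,0],[0,0,0]],
    [0,[0.1,0,0],[0,0,0]],
    [0,[0,0,0],[0,0,0]],
  ],
)

```text
time_s: 7.32
ee_pos: [645.3, -78.1, 239.9]
ee_rot: [180.0, -0.0, 1.5]
force: [0.7, 0.1, -0.1]
gripper_width: 0.5
gripper_force: 0.0
```

Emit:
move_arm(
  motion=[
    [0,[0.1,0,0],[0,0,0]],
    [0,[0,0,0],[0,0,0]],
    [0,[-0.2,0,0],[0,0,0]],
    [0,[-0.6,0,0],[0,0,0]],
    [0,[-1,0,0],[0,0,0]],
    [0,[-1,0,0],[0,0,0]],
    [0,[-1,0,0],[0,0,0]],
    [0,[-1,0,0],[0,0,0]],
    [0,[-0.5,0,0],[0,0,0]],
    [0,[0,0,0],[0,0,0]],
    [0,[0,0,0],[0,0,0]],
  ],
)

```text
time_s: 8.23
ee_pos: [514.7, -78.2, 240.7]
ee_rot: [180.0, -0.1, 1.4]
force: [1.5, 0.1, -0.3]
gripper_width: 0.3
gripper_force: 0.0
```

```bash
python3 - <<'E'
from h import *
s=state();print(s["time_s"],s["ee_pos"],s["force"])
d=grab_frame("side")
cv2.imwrite("pics/s6.png",cv2.resize(d[20:220,240:500],None,fx=3,fy=3,interpolation=2))
E
```

```text
8.2333 [514.65305729 -78.17377016 240.69447227] [ 1.45516722  0.09481808 -0.31462238]
```

View pics/s6.png

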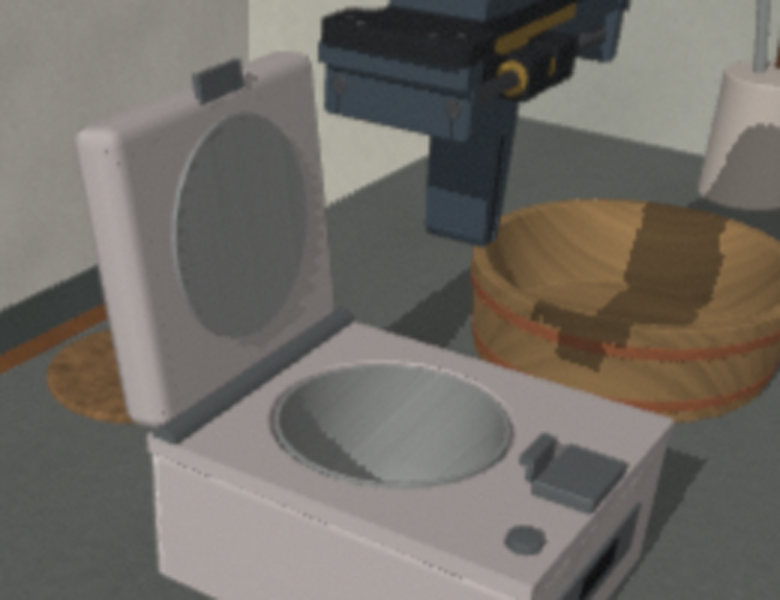

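The lid leans past upright with its near top corner at about (278,64), or about 1.74 rad, on its stop. The gripper is clear of it.

```bash
python3 -c "
from workcell import *
print(job_done())"
```

```text
the job is handed in; nothing more can be done
None
```

The lid was released with the key and eased back to about 1.74 rad, read from the last side picture. It stands at its stop with the gripper clear and the start button never approached, and the job is handed in, though no verdict came back.

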